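# Wedge the sagging display board level

### The job

The free edge of the hinged basket display board has sagged. Take the tapered wooden wedge and push it, thin end first and lying flat, under the middle of that free edge until it jams tight and the board stands level; then let go. Leave the plain untapered block where it lies.

Things in the scene. Friction and masses are not known exactly. Their poses are not given: they have to be found in the camera images.
- wedge: Loose pale wooden wedge, 0.09 kg, 140 mm long (y), 40 mm wide (x), flat on the table. Origin: centre of the underside. +y points to the thin end, 5 mm thick at y=+70 mm; the top slopes up evenly to 30 mm at y=-30 mm; from there to the back at y=-70 mm is a level heel, 30 mm high, whose upright sides, 40 mm apart, can be gripped from above. Jammed in, it stays by friction.
- board (a joint): Hinge of the plywood display board, rad: 0 sagged, 0.05 level, where a stop ends its rise; its weight and a spring in the hinge press it back down. Board 300 mm wide, 280 mm from hinge to free edge, 14 mm thick, 1 kg with its two baskets (80 mm tall, 160 mm from the free edge). Pushing the wedge in takes 6 to 8 N at first, 10 to 15 N near level, then climbs steeply; 20 N is tight.
- board_edge (a point): Middle of the board's lower free edge, moving with it: 10 mm above the table sagged, 24 mm level (the wedge then has 20 mm and 76 mm of its length under it). x along the edge, y from the edge to the hinge (the way the wedge is pushed in), z up, tipped by 0.05 rad while sagged. The board's two feet stand 130 mm either side; the space between is clear.
- block: Loose plain pale wooden block, 90 mm (y) by 40 mm (x) by 30 mm high, the same wood as the wedge but shorter and not tapered; a bystander. Origin: centre of the underside.
There are look-alikes about, which are no part of the job. Leave any red look-alike of the wedge alone.

How it is judged:
By the outcome, as a careful person would: the job done as asked, in the order asked, and still so for the second after the job is handed in, with the robot touching nothing.
It also fails if it takes over 42 s, if anything falls off the work surface, if the arm or the gripper's body presses on something with over 40 N, if the wrist force passes 120 N, or if a joint passes its speed limit or range.

### The arm

A 7-joint arm with a two-finger parallel gripper is mounted at the origin on the work surface. World frame = base frame: x ahead of the robot, y to its left, z up, the work surface at z = 0. Lengths are in m, angles in rad, forces in N, time in s.
With the tool pointing down it reaches from about 0.425 to 0.925 m from the base axis. Payload 6.8 kg.
Tool frame: the origin (TCP) lies at the centre of the arm's flange, where the gripper is bolted on; the fingertips stand 182 mm ahead of it and the grasp point (between the pads) lies 163 mm ahead of it (robot.tcp_to_tips is the distance from the TCP to the fingertips, in m); z points along the fingers, y is the line along which they close (so a half turn about z gives the same grasp; the last joint's range is limited). The gripper opens to 88 mm and grips with 3 to 60 N. Pads are 20 mm wide; open, the fingers measure 115 mm over their backs; the gripper's body (75 mm by 178 mm) begins 61 mm behind the grasp point.
Start: joints at [-0.108, 0.477, 0.022, 1.555, -0.011, 1.109, -0.083], TCP at [0.675, 0, 0.405] pointing down, gripper open.
Joint ranges: [-2.96, 2.96], [-0.34, 2.1], [-1.41, 1.46], [0.24, 2.44], [-1.37, 4.51], [0.17, 1.92], [-2.96, 2.96]. Speed limits (rad/s): [2.39, 2.39, 3.14, 3.14, 3.14, 3.14, 3.14].

### API

Orientations are given as a unit quaternion [x, y, z, w].
In Python, from station import robot, imaging gives the robot as it stands. The module is installed in compiled form; this text tells all that it offers.
- The arm moves only by the tool servo_tool, never from a script. Its argument "motion" is text: rows parted by semicolons, each of 4 numbers parted by spaces: the shift along the tool's x, y, z in cm, then the turn about the tool's z in degrees. In form: tx ty tz spin; .... A call has 1 to 20 rows; each row is the pose to reach, as a shift and turn from the pose commanded when the call began, along the tool's axes at that moment; what a row does not reach only later rows make up. A row lasts 1/12 s, in which the tool goes at most 41.7 mm and 7.16 degrees, less where a joint would pass 70% of its speed; a pose out of reach is approached as far as the arm can. A call with a gripper value outside its range is refused whole. "hand" is the finger opening in cm, from 0 to 8.78, set as the call begins (left out, the last holds). The fingers move at their own pace and stop on an object; "grip_force" is the grip in N (left out, the last holds). Time passes only in rows, so rows that repeat a pose let the fingers close. It gives the time, the measured TCP pose, the force, the opening and the grip force at its end, in the units of the state.
- robot.get_state(): the state, without advancing time (a new reading comes with each control period).
- imaging.snapshot(name): name is "scene" or "side" or "wrist"; returns a dict with "img" (384x512x3 uint8, red, green, blue), "camera_matrix" (3x3 intrinsics, pixels), "R" (3x3) and "t" (3): a world point X has camera coordinates R X + t; the wrist camera has in their place "tool_from_camera" (4x4, takes a point from camera to tool coordinates, whose origin is the TCP and whose axes are the flange's). Camera axes: x right, y down, z forward; pixel columns grow to the right and rows downward; lengths in m; the calibration is good to about 2 mm. A picture is of the moment at which its call begins: read the wrist's pose just before it. There is no depth.
- robot.close_job(): hands the job in; it is judged then, once.
The state is a dict: "clock": time; "joint_pos": joint angles; "joint_vel": joint speeds; "tau": joint torques, N m; "position": TCP position; "ee_rot": TCP orientation; "force": force on the tool from outside, world axes, zero at the start; "wrist_torque": the same for the moment, N m; "opening": opening from 0.0 (shut) to 1.0 (fully open); "grip_force": force on a finger pad.
Only numpy, scipy, OpenCV 4.12 (cv2) and the standard library are available. Lean on these libraries where they do the work, as an engineer would, in place of code of your own. Each camera call takes 0.05 s, during which the arm holds its last target. There are 200 camera calls.

## Working session

There is one attempt and no reset: what is moved stays moved. The work goes in short steps, Python scripts to look and compute and a tool call to move; the robot and the scene stay as the last step left them, time stands still between calls to the robot, and variables do not carry over. Pictures are saved under pics/ and viewed, at most 10 in all, crops included, and the job is handed in when it is done.

Besides the shell and the picture viewer there is one more tool, called after "Emit:" as name(argument=value, ...), one argument or row to a line, values as JSON. servo_tool: Moves the arm, as the interface text tells. Its arguments: {"type":"object","properties":{"motion":{"type":"string"},"hand":{"type":"number"},"grip_force":{"type":"number"}},"required":["motion"]}

```bash
mkdir -p pics
cat > h.py <<'E'
import numpy as np, cv2, json
from station import robot, imaging
from scipy.spatial.transform import Rotation as Ro
def snap(n,fn):
    s=robot.get_state(); d=imaging.snapshot(n)
    cv2.imwrite('pics/'+fn+'.png',d['img'][:,:,::-1])
    if 'R' in d: R=np.array(d['R']);c=-R.T@np.array(d['t']);W=R.T
    else:
        T=np.eye(4);T[:3,:3]=Ro.from_quat(s['ee_rot']).as_matrix();T[:3,3]=s['position']
        M=T@np.array(d['tool_from_camera']);W=M[:3,:3];c=M[:3,3]
    np.savez('pics/'+fn+'.npz',K=d['camera_matrix'],W=W,c=c)
    return s
def px(fn,u,v,z):
    d=np.load('pics/'+fn+'.npz');r=d['W']@np.linalg.solve(d['K'],[u,v,1]);c=d['c']
    return (c+r*(z-c[2])/r[2]).round(4)
def proj(fn,X):
    d=np.load('pics/'+fn+'.npz');p=d['K']@(d['W'].T@(np.array(X)-d['c']));return (p[:2]/p[2]).round(1)
E
python3 - <<'E'
from h import *
for n in ['scene','side','wrist']: s=snap(n,n+'0')
print(s)
a=[cv2.imread(f'pics/{n}0.png') for n in ['scene','side']]
for n in ['scene','side','wrist']:print(n,np.load(f'pics/{n}0.npz')['c'])
E
```

```text
{'clock': 0.1, 'joint_pos': array([-0.10809   ,  0.47773482,  0.02237042,  1.55631325, -0.01148911,
        1.10930858, -0.08313131]), 'joint_vel': array([ 0.00193035, -0.00117145,  0.00133765, -0.00317569,  0.00215597,
        0.00128125, -0.00037707]), 'tau': array([ 4.71647683e-03, -5.84088278e+01,  1.53989889e+00, -2.73312145e+01,
       -5.42987685e-02,  1.30690381e-02,  5.50689708e-05]), 'position': array([ 6.74765597e-01, -1.21831712e-05,  4.03784201e-01]), 'ee_rot': array([ 7.07120931e-01,  7.07092158e-01, -6.26064731e-04, -5.26032872e-04]), 'force': array([0.01393957, 0.46775272, 0.26552724]), 'wrist_torque': array([-0.01667354,  0.00233142, -0.0239216 ]), 'grip_force': 0.0, 'opening': 1.0016485203079448}
scene [0.94272823 0.58404187 0.6640744 ]
side [0.20973691 0.66193661 0.56854047]
wrist [0.67310426 0.06782619 0.38318072]
```

View pics/scene0.png

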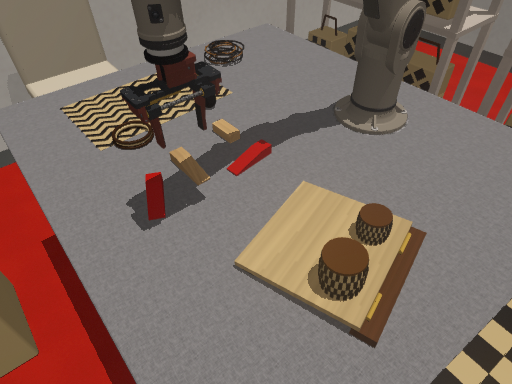

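View pics/wrist0.png

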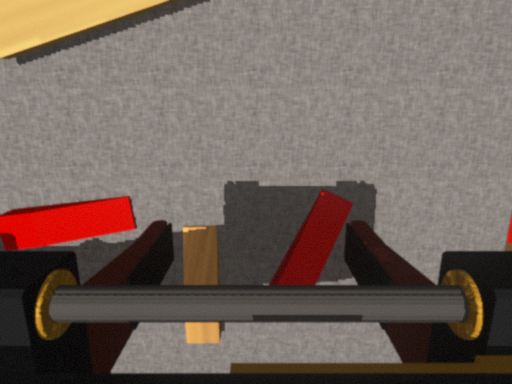

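The scene shows pale pieces at (190,165) and (226,130), red ones at (155,195) and (250,157), and the board with its far-left edge running (305,185)-(238,265). The wrist view has one pale piece at (201,285). I need closer crops.

Run:
```python
import cv2,numpy as np
a=cv2.imread('pics/scene0.png')[100:300,130:450]; a=cv2.resize(a,(800,500),interpolation=2)
cv2.imwrite('pics/sc.png',a)
```

```text
(no output)
```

View pics/sc.png

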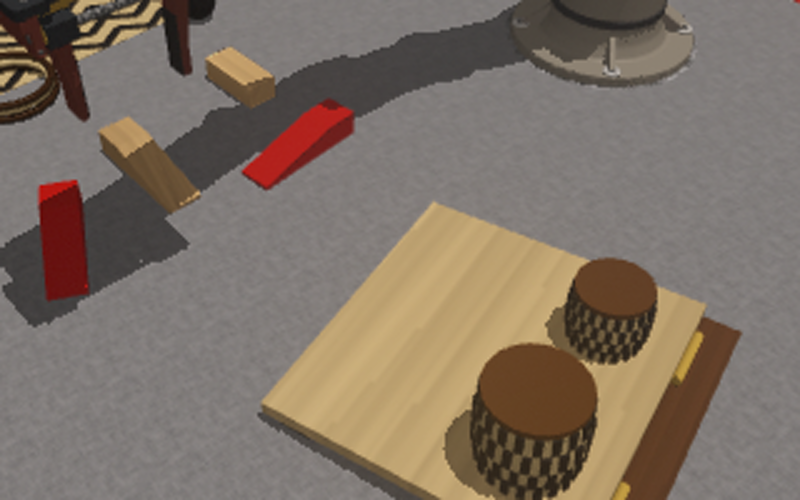

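View pics/side0.png

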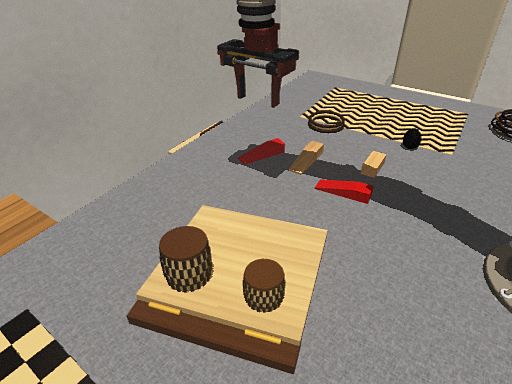

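The crops show the wedge (heel top at crop (100–150,117–160), thin end (175,211)–(200,195)), the plain block at (240,75), two red wedges, and the board's free edge from (434,203) to (262,405).

Run:
```python
from h import *
f=lambda u,v,z:px('scene0',130+(u+.5)/2.5-.5,100+(v+.5)/2.5-.5,z)
print('thin',f(173,210,0.005),f(200,195,.005))
print('heel back',f(100,133,.03),f(127,117,.03),'front',f(118,158,.03),f(152,138,.03))
print('edge',f(434,203,.024),f(262,405,.024),'hinge',f(705,303,.038))
print('edge side',px('side0',203,206,.024),px('side0',327,229,.024))
print('wr thin',px('wrist0',184,227,.005),px('wrist0',218,227,.005),'heel back',px('wrist0',187,343,.03),px('wrist0',220,343,.03))
print('red',f(42,186,.03),f(78,181,.03),f(48,300,0),f(88,292,0),f(245,172,0),f(268,188,0),f(330,100,.03),f(353,115,.03))
print('block',f(207,57,.03),f(232,47,.03),f(274,78,.03),f(250,92,.03))
```

```text
thin [ 0.6198 -0.0732  0.005 ] [ 0.5843 -0.0746  0.005 ]
heel back [ 0.6257 -0.2095  0.03  ] [ 0.587  -0.2156  0.03  ] front [ 0.6327 -0.1578  0.03  ] [ 0.5856 -0.1638  0.03  ]
edge [0.4156 0.1116 0.024 ] [0.7034 0.1997 0.024 ] hinge [0.3339 0.3758 0.038 ]
edge side [0.6978 0.2006 0.024 ] [0.4175 0.1093 0.024 ]
wr thin [ 0.5842 -0.0733  0.005 ] [ 0.6242 -0.0733  0.005 ] heel back [ 0.5854 -0.213   0.03  ] [ 0.6254 -0.2129  0.03  ]
red [ 0.7181 -0.1695  0.03  ] [ 0.6849 -0.152   0.03  ] [ 0.7814 -0.0476  0.    ] [ 0.7461 -0.0317  0.    ] [ 0.5213 -0.0791  0.    ] [ 0.5179 -0.0409  0.    ] [ 0.3884 -0.0899  0.03  ] [ 0.3868 -0.0506  0.03  ]
block [ 0.4475 -0.2577  0.03  ] [ 0.4108 -0.2559  0.03  ] [ 0.4114 -0.1678  0.03  ] [ 0.4504 -0.1634  0.03  ]
```

The scene and wrist views agree: the wedge's heel centre is at (0.605, -0.193), pointing +y. The board edge's middle is at (0.559, 0.155), with its inward direction 17.4° anticlockwise of +y. I'll go above the heel.

Emit:
servo_tool(
  motion="-8 -3 5 0;-15 -6 9 0;-19.3 -7 13 0;-19.3 -7 15.4 0;-19.3 -7 15.4 0;-19.3 -7 15.4 0;-19.3 -7 15.4 0;-19.3 -7 15.4 0;-19.3 -7 15.4 0",
  hand=7.5,
  grip_force=50,
)

```text
clock: 0.9
position: [0.6053, -0.1927, 0.2506]
ee_rot: [0.707, 0.707, 0.0, -0.0]
force: [-0.4, 0.7, 0.5]
opening: 0.852
grip_force: 0.0
```

Run:
```python
from h import *
s=snap('wrist','w1');print(s['position'])
```

```text
[ 0.60525908 -0.19268032  0.25057751]
```

View pics/w1.png

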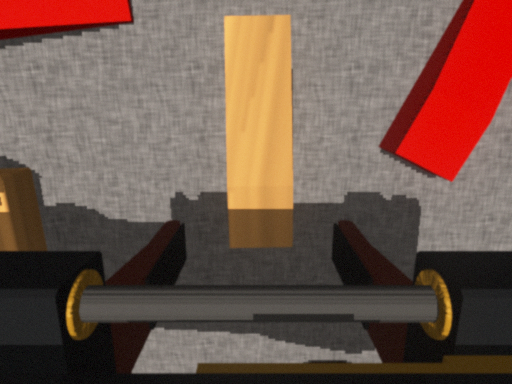

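The wedge sits between the fingers, columns 225–293, with its thin end at row 15. The shading edge is at row 208 and the lower end at row 247. I'll check what those rows are.

Run:
```python
from h import *
for u,v,z in [(225,15,.005),(290,15,.005),(228,208,.03),(293,208,.03),(229,247,.03),(293,247,.03),(229,247,0),(228,208,0.03)]: print(v,z,px('w1',u,v,z))
for X in [(.605,-.073,.005),(.605,-.173,.03),(.605,-.213,.03),(.605,-.193,.0)]: print(X,proj('w1',X))
```

```text
15 0.005 [ 0.5832 -0.0732  0.005 ]
15 0.005 [ 0.6223 -0.0732  0.005 ]
208 0.03 [ 0.5846 -0.1869  0.03  ]
208 0.03 [ 0.6245 -0.1869  0.03  ]
247 0.03 [ 0.5846 -0.2127  0.03  ]
247 0.03 [ 0.6251 -0.2127  0.03  ]
247 0 [ 0.5818 -0.2258  0.    ]
208 0.03 [ 0.5846 -0.1869  0.03  ]
(0.605, -0.073, 0.005) [261.2  14.6]
(0.605, -0.173, 0.03) [261.3 186. ]
(0.605, -0.213, 0.03) [261.2 247.5]
(0.605, -0.193, 0.0) [261.  203.7]
```

Everything matches: the heel runs y -0.213 to -0.173. I'll descend and grip.

Emit:
servo_tool(
  motion="0 0 2 0;0 0 4 0;0 0 5.5 0;0 0 6.3 0;0 0 6.4 0;0 0 6.4 0",
)

```text
clock: 1.45
position: [0.6059, -0.1918, 0.1874]
ee_rot: [0.707, 0.708, 0.001, 0.0]
force: [-0.0, 0.9, 0.4]
opening: 0.853
grip_force: 0.0
```

Emit:
servo_tool(
  motion="0 0 0 0;0 0 0 0;0 0 0 0;0 0 0 0;0 0 0 0;0 0 0 0;0 0 0 0;0 0 0 0",
  hand=2,
  grip_force=50,
)

```text
clock: 2.12
position: [0.6051, -0.1931, 0.187]
ee_rot: [0.707, 0.707, 0.0, 0.0]
force: [-0.7, -0.2, 2.5]
opening: 0.453
grip_force: 50.0
```

Emit:
servo_tool(
  motion="0 0 -1.5 0;0 0 -3 0;0 0 -4 0;3 0 -4 0;6 -0.1 -4 -3;9 -0.2 -4 -6;12 -0.2 -4 -9;15 -0.3 -4 -12;18 -0.4 -4 -15;20 -0.4 -4 -17;21.5 -0.4 -4 -17.4;21.5 -0.4 -4 -17.4;21.5 -0.4 -2.5 -17.4;21.5 -0.4 -1.2 -17.4;21.5 -0.4 -0.4 -17.4;21.5 -0.4 -0.4 -17.4;21.5 -0.4 -0.4 -17.4",
)

```text
clock: 3.53
position: [0.6007, 0.0209, 0.1899]
ee_rot: [0.593, 0.805, -0.001, -0.0]
force: [0.6, -0.7, -0.2]
opening: 0.454
grip_force: 50.0
```

Run:
```python
from h import *
s=snap('wrist','w2');print(s['position'],Ro.from_quat(s['ee_rot']).as_matrix().round(4),s['force'])
p=s['position'];R=Ro.from_quat(s['ee_rot']).as_matrix()
print('pred tip',proj('w2',p+R@[.12,0,.182]),'pred edge',[proj('w2',(.5586+k*.954,.1554+k*.301,.024)) for k in (-.149,0,.149)])
snap('side','s2')
```

```text
[0.60074645 0.02088558 0.18986512] [[-2.973e-01  9.548e-01 -1.700e-03]
 [ 9.548e-01  2.973e-01 -7.000e-04]
 [-1.000e-04 -1.900e-03 -1.000e+00]] [ 0.57052367 -0.74122892 -0.20734084]
pred tip [262.6 -23.4] pred edge [array([-149.4, -102.6]), array([ 263.5, -105.3]), array([ 680. , -108.1])]
```

View pics/w2.png

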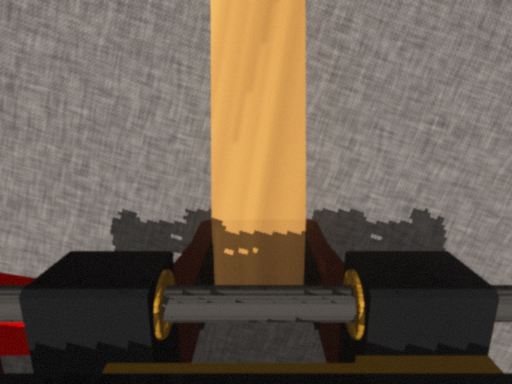

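View pics/s2.png

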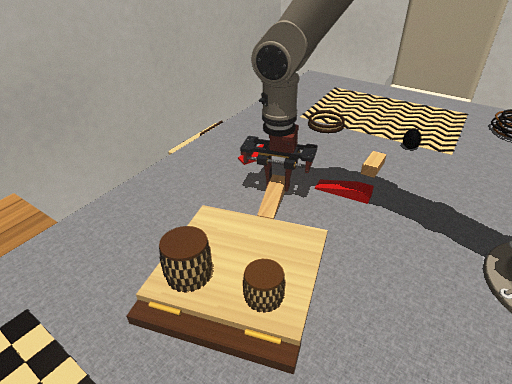

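The wedge is gripped, held flat and aligned, its tip just short of the edge's middle. I'll lower it to the table and push in along tool x.

Emit:
servo_tool(
  motion="0 0 0.1 0;0 0 0.2 0;0 0 0.3 0;0 0 0.3 0;1 0 0.3 0;2 0 0.3 0;3 0 0.3 0;3.5 0 0.3 0;4 0 0.3 0;4.5 0 0.3 0;5 0 0.3 0;5.5 0 0.3 0;6 0 0.3 0;6 0 0.3 0;6 0 0.3 0",
)

```text
clock: 4.88
position: [0.5835, 0.0766, 0.1876]
ee_rot: [0.593, 0.805, -0.001, 0.001]
force: [2.1, -6.7, -3.1]
opening: 0.454
grip_force: 50.0
```

Emit:
servo_tool(
  motion="0.4 0 0 0;0.8 0 0 0;1.2 0 0 0;1.6 0 0 0;2 0 0 0;2.4 0 0 0;2.8 0 0 0;2.8 0 0 0;2.8 0 0 0;2.8 0 0 0",
)

```text
clock: 5.72
position: [0.5753, 0.102, 0.1874]
ee_rot: [0.594, 0.805, -0.002, 0.002]
force: [3.0, -10.3, -3.9]
opening: 0.451
grip_force: 50.0
```

Emit:
servo_tool(
  motion="0.2 0 0 0;0.4 0 0 0;0.6 0 0 0;0.8 0 0 0;0.8 0 0 0;0.8 0 0 0",
)

```text
clock: 6.22
position: [0.5731, 0.1088, 0.1874]
ee_rot: [0.594, 0.805, -0.002, 0.002]
force: [4.2, -12.8, -4.2]
opening: 0.452
grip_force: 50.0
```

Emit:
servo_tool(
  motion="0.1 0 0 0;0.2 0 0 0;0.3 0 0 0;0.4 0 0 0;0.4 0 0 0;0.4 0 0 0",
)

```text
clock: 6.72
position: [0.572, 0.1122, 0.1874]
ee_rot: [0.594, 0.804, -0.002, 0.002]
force: [4.4, -13.4, -4.0]
opening: 0.45
grip_force: 50.0
```

Emit:
servo_tool(
  motion="0.1 0 0 0;0.2 0 0 0;0.3 0 0 0;0.3 0 0 0;0.3 0 0 0",
)

```text
clock: 7.13
position: [0.5713, 0.1143, 0.1873]
ee_rot: [0.594, 0.804, -0.003, 0.002]
force: [4.4, -15.4, -4.3]
opening: 0.453
grip_force: 50.0
```

Emit:
servo_tool(
  motion="0.1 0 0 0;0.2 0 0 0;0.3 0 0 0;0.3 0 0 0;0.3 0 0 0",
)

```text
clock: 7.55
position: [0.5709, 0.115, 0.1873]
ee_rot: [0.595, 0.804, -0.003, 0.003]
force: [7.3, -21.3, -5.0]
opening: 0.452
grip_force: 50.0
```

The force is 22.5 N and climbing steeply, so it's jammed. I'll let go and check before backing off.

Emit:
servo_tool(
  motion="0 0 0 0;0 0 0 0;0 0 0 0;0 0 0 0;0 0 0 0;0 0 0 0",
  hand=8,
)

```text
clock: 8.05
position: [0.5692, 0.1239, 0.1878]
ee_rot: [0.592, 0.806, 0.0, -0.0]
force: [0.5, -0.5, 1.6]
opening: 0.869
grip_force: 0.0
```

Emit:
servo_tool(
  motion="0 0 -2 0;0 0 -4 0;0 0 -7 0;0 0 -10 0;-4 0 -13 0;-8 0 -16 0;-11 0 -18 0;-11 0 -18 0;-11 0 -18 0;-11 0 -18 0;-11 0 -18 0",
)

```text
clock: 8.97
position: [0.6014, 0.0203, 0.3663]
ee_rot: [0.591, 0.807, -0.0, -0.001]
force: [-0.1, 0.5, 0.2]
opening: 0.911
grip_force: 0.0
```

Run:
```python
from h import *
s=snap('scene','sc3');snap('wrist','w3');print(s['position'],s['force'],s['opening'])
a=cv2.imread('pics/sc3.png')[100:300,130:450];a=cv2.resize(a,(640,400),interpolation=2)
b=cv2.resize(cv2.imread('pics/w3.png'),(267,200));
cv2.imwrite('pics/m3.png',np.vstack([a,np.hstack([b,np.zeros((200,373,3),np.uint8)])]))
```

```text
[0.60141813 0.02027213 0.3662968 ] [-0.07709744  0.47576619  0.1644755 ] 0.9107400775256982
```

View pics/m3.png

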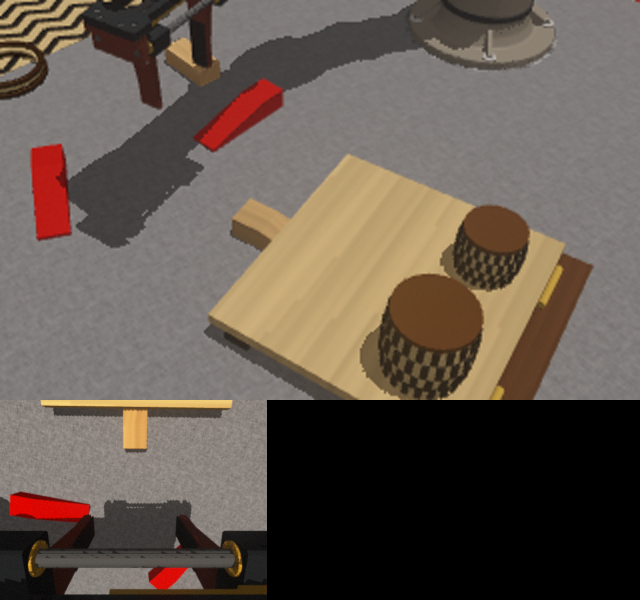

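View pics/w3.png

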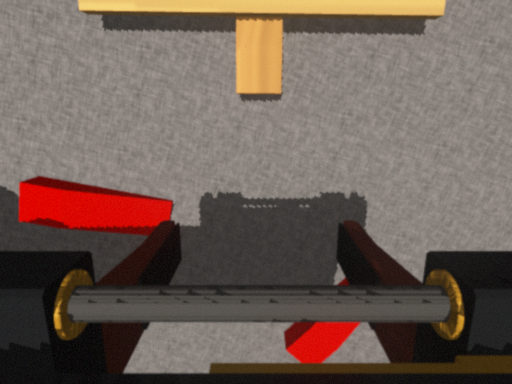

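The wedge is straight under the middle of the edge (column 259, board middle 262), with its back end at row 94. I'll check the exposed length and the board height.

Run:
```python
from h import *
n=np.array([-.299,.954]);e=np.array([.954,.299])
for u,v,z in [(237,94,.03),(282,94,.03),(79,10,.038),(445,14,.038),(259,15,.024)]:
  p=px('w3',u,v,z);q=p[:2]-[.5586,.1554];print(u,v,p,'along',q@n,'edge',q@e)
for z in (.024,.038):
  A=px('w3',79,10,z);B=px('w3',445,14,z);print(z,'len',np.linalg.norm(A-B))
  C=px('sc3',130+348/2,100+154.5/2,z);D=px('sc3',130+209/2,100+319/2,z);print('scene',C,D,np.linalg.norm(C-D), 'wrist',A,B)
```

```text
237 94 [0.5572 0.0873 0.03  ] along -0.06454880000000002 edge -0.02169749999999996
282 94 [0.5954 0.0994 0.03  ] along -0.06442720000000002 edge 0.01836320000000005
79 10 [0.415  0.1117 0.038 ] along 0.0012465999999999855 edge -0.1500607
445 14 [0.7024 0.1993 0.038 ] along -0.001115600000000019 edge 0.15031130000000004
259 15 [0.5561 0.1557 0.024 ] along 0.001033699999999979 edge -0.0022952999999999507
0.024 len 0.3142465910714068
scene [0.4043 0.1026 0.024 ] [0.7001 0.1951 0.024 ] 0.30992562010908353 wrist [0.4075 0.1129 0.024 ] [0.7081 0.2045 0.024 ]
0.038 len 0.30045385669017466
scene [0.416  0.1132 0.038 ] [0.7054 0.2037 0.038 ] 0.3032203983903458 wrist [0.415  0.1117 0.038 ] [0.7024 0.1993 0.038 ]
```

The length check puts the board top at 38 mm, so it's level, and the wedge is 75.5 mm under, against 76 mm nominal. I'll hand in.

```bash
python3 -c "
from station import robot
print(robot.close_job())"
```

```text
the job is handed in; nothing more can be done
None
```

The wedge is jammed flat under the middle of the free edge, about 75.5 mm in (2 mm off centre) at about 22 N; the board measures level, the wedge is released, the block and red look-alikes were left untouched, and the job is handed in, with no verdict returned.

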